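# Open the kiln shutter with the hooked rod, then dip and fit the probes

### The arm

A 6-joint arm with a two-finger parallel gripper is mounted at the origin on the work surface. World frame = base frame: x ahead of the robot, y to its left, z up, the work surface at z = 0. Lengths are in mm, angles in rad, forces in N, time in s.
With the tool pointing down it reaches from about 350 to 850 mm from the base axis. Payload 8.1 kg.
Tool frame: the origin (TCP) lies at the very end of the fingers, on their centre line; the grasp point (between the pads) lies robot.pinch_z behind it (robot.pinch_z is the distance from the TCP to the grasp point, in mm); z points along the fingers, y is the line along which they close (so a half turn about z gives the same grasp; the last joint's range is limited). The gripper opens to 85 mm and grips with 20 to 120 N. Pads are 22 mm wide; open, the fingers measure 114 mm over their backs; the gripper's body (76 mm by 85 mm) begins 54 mm behind the grasp point. The pads swing forward as they close: fully open they stand 13 mm farther back than shut.
Start: joints at [1.222, 0.13, 1.488, -0, 1.523, -0.085], TCP at [156.428, 579.254, 231.292] pointing down, gripper open.
Joint ranges: [-2.96, 2.96], [-0.89, 2.26], [0.02, 2.5], [-1.34, 4.48], [0, 2.73], [-2.66, 2.66]. Speed limits (rad/s): [2.39, 2.39, 2.79, 3.14, 3.14, 3.14].

### API

Orientations are given as a unit quaternion [x, y, z, w].
In Python, from plant import robot gives the robot as it stands.
- The arm moves only by the tool drive_tool, never from a script. Its argument "steps" is one flat list of numbers, 7 for each row, row after row: the shift along the tool's x, y, z in mm, then the turn, a rotation vector about the tool's x, y, z in degrees, then the closure in counts, from 0 (fully open) to 255 (shut). In form: [dx, dy, dz, rx, ry, rz, jaw, dx, dy, dz, rx, ry, rz, jaw, ...]. A call has 1 to 8 rows; each row shifts and turns the commanded pose from where the row before left it, along the tool's axes as they then stand; what a row does not reach is not made up. A row lasts 1/8 s, in which the tool goes at most 62.5 mm and 10.7 degrees, less where a joint would pass 70% of its speed; a pose out of reach is approached as far as the arm can. A call with a gripper value outside its range is refused whole. The fingers move at their own pace and stop on an object; "squeeze" is the grip in N (left out, the last holds). Time passes only in rows, so rows that do not move let the fingers close. It gives the time, the measured TCP pose, the force, the opening and the grip force at its end, in the units of the state.
- robot.read_state(): the state, without advancing time (a new reading comes with each control period).
- robot.read_camera(name): name is "scene" or "top"; returns the picture (420x560x3 uint8, red, green, blue); there is no depth.
- robot.calibration(name): a dict with "camera_matrix" (3x3 intrinsics, pixels), "extrinsics" (4x4, takes a point from camera to world coordinates). Camera axes: x right, y down, z forward; pixel columns grow to the right and rows downward; lengths in mm; the calibration is good to about 2 mm. A picture is of the moment at which its call begins. calibration takes no time and is no camera call.
- robot.finish_job(): hands the job in; it is judged then, once.
The state is a dict: "time": time; "qpos": joint angles; "joint_vel": joint speeds; "joint_efforts": joint torques, N m; "position": TCP position; "tcp_rot": TCP orientation; "contact_force": force on the tool from outside, world axes, zero at the start; "torque": the same for the moment, N m; "grip_width": finger opening in mm; "finger_force": force on a finger pad.
Only numpy, scipy, OpenCV 4.12 (cv2) and the standard library are available. Lean on these libraries where they do the work, as an engineer would, in place of code of your own. Each camera call takes 0.05 s, during which the arm holds its last target. There are 200 camera calls.

### The job

Get the bench kiln ready for a temperature check: with the hooked rod, never the gripper itself, reach under the wire guard, hook the shutter's upright bail, draw the shutter fully open towards the robot, and lay the rod back in its rest the way it lay. Then take the probes that stand in the wooden stand one after another, the longest first and the shortest last: dip each one's tip well down inside the open pot, then push it upright into a free port of the kiln until its collar is down on the kiln's top, before fetching the next. Leave the shutter open and the pot standing, and leave the firebrick and the hammer alone.

Things in the scene. Friction and masses are not known exactly. Their poses are not given: they have to be found in the camera images.
- kiln: small grey bench kiln, fixed, 270 mm deep (its x) by 240 wide (its y) by 120 high, origin under it at table level, x axis pointing away from the robot; it spans x -110 to +160 mm. Four round ports (15 mm wide, 112 mm deep) lie in a row across its top at x = -30 mm, y = -72, -24, 24, 72 mm, in a brick-red strip
- guard (a point): wire guard fixed on the rear of the kiln's top: middle of the front edge of its roof, 80 mm above the top, at kiln x = +45 mm; it reaches back to kiln x = 155 mm. Roof bars about 6 mm thick run along x 38 mm apart, undersides 77 mm above the top; open at front and back below the roof, legs at y = -114 and +114 mm. Axes as the kiln's
- shutter (a joint): steel shutter sliding on the kiln's top, in m: 0 = shut (its 4 mm thick cover plate hides the ports), 0.050 = fully open against its stop, drawn towards the robot (along the kiln's -x); starts within 8 mm of shut, resists with about 3 N and stays where left
- bail (a point): the shutter's bail, an upright staple of 8 mm round bar under the wire guard, 70 mm long across the kiln (its y): this is the middle of its top bar, on the bar's axis, 20 mm above the kiln's top; 12 mm clear beneath it, over a strap 4 mm thick and 12 mm wide. When shut it lies at kiln x = +110 mm
- rod_grip (a point): the hooked rod, 120 g: the centre of its square wooden handle (120 mm long, 22 by 22 mm section). Its x axis runs along the rod to the hook, z is up as it lies on its rest. A round steel shaft 8 mm thick runs on along x to 240 mm from this point and there bends straight down (-z) into the hook
- hook_tip (a point): lowest end of the rod's hook, 240 mm along x from the handle's centre and 28 mm below the rod's axis; the hook's bar is 8 mm thick
- rest_cradle (a point): where the handle's centre lies when the rod is on its fixed wooden rest, 60 mm above the table; x = direction of the rod towards its hook. Two slotted posts 12 mm thick: at x = -50 mm under the handle (slot 30 mm wide), at x = +130 mm under the shaft (slot 24 mm wide), cheeks 16 mm above the slot floors; base 240 by 70 by 8 mm
- stand: low wooden block, fixed, 230 (its x) by 70 by 50 mm high, origin under its centre, with four holes (12 mm wide, 42 mm deep) 57 mm apart along x in which the probes stand upright, tips 8 mm above the table
- pot_rim (a point): open white pot (loose, 350 g), 80 mm wide at the rim, 72 mm inside, narrowing somewhat downwards, 70 mm high: centre of its mouth, z up
- firebrick: bystander: loose red firebrick 115 by 100 by 50 mm, origin under its centre
- hammer: bystander: hammer lying on the bench
- port0 (a point): centre of the mouth of port 0, level with the kiln's top, 120 mm above the table (kiln y = 72 mm; 0 is the leftmost seen from the robot); axes as the kiln's
- port1 (a point): centre of the mouth of port 1, level with the kiln's top, 120 mm above the table (kiln y = 24 mm; 0 is the leftmost seen from the robot); axes as the kiln's
- port2 (a point): centre of the mouth of port 2, level with the kiln's top, 120 mm above the table (kiln y = -24 mm; 0 is the leftmost seen from the robot); axes as the kiln's
- port3 (a point): centre of the mouth of port 3, level with the kiln's top, 120 mm above the table (kiln y = -72 mm; 0 is the leftmost seen from the robot); axes as the kiln's
- a_grip (a point): probe A, the longest of the set of four (any may be absent), 60 g: a 10 mm steel rod with rounded tip, 105 mm from tip to collar, a 28 mm brass collar 6 mm thick, and above it a round wooden handle 22 mm thick and 49 mm high. This point is on its axis within the handle, 135 mm above the tip, 30 mm above the collar's underside and 25 mm below the handle's top; z along the probe, up from tip to handle
- a_tip (a point): lowest point of probe A's rod
- b_grip (a point): probe B, the second longest of the set of four (any may be absent), 60 g: a 10 mm steel rod with rounded tip, 88 mm from tip to collar, a 28 mm brass collar 6 mm thick, and above it a round wooden handle 22 mm thick and 49 mm high. This point is on its axis within the handle, 118 mm above the tip, 30 mm above the collar's underside and 25 mm below the handle's top; z along the probe, up from tip to handle
- b_tip (a point): lowest point of probe B's rod
- c_grip (a point): probe C, the third longest of the set of four (any may be absent), 60 g: a 10 mm steel rod with rounded tip, 71 mm from tip to collar, a 28 mm brass collar 6 mm thick, and above it a round wooden handle 22 mm thick and 49 mm high. This point is on its axis within the handle, 101 mm above the tip, 30 mm above the collar's underside and 25 mm below the handle's top; z along the probe, up from tip to handle
- c_tip (a point): lowest point of probe C's rod
- d_grip (a point): probe D, the shortest of the set of four (any may be absent), 60 g: a 10 mm steel rod with rounded tip, 54 mm from tip to collar, a 28 mm brass collar 6 mm thick, and above it a round wooden handle 22 mm thick and 49 mm high. This point is on its axis within the handle, 84 mm above the tip, 30 mm above the collar's underside and 25 mm below the handle's top; z along the probe, up from tip to handle
- d_tip (a point): lowest point of probe D's rod
There are look-alikes about, which are no part of the job. What is shaped like the part that bears c_grip but purple is not meant.

How it is judged:
By the outcome, as a careful person would: the job done as asked, in the order asked, and still so for the second after the job is handed in, with the robot touching nothing.
Of probe_a, probe_b, probe_c, probe_d only 3 to 4 are there at a start; the rules pass over those that are not, and their reading is None.
At some moment in a run one of pot may be knocked a few centimetres aside while the robot is not near it.
It also fails if it takes over 210 s, if anything falls off the work surface, if the arm or the gripper's body presses on something with over 40 N, if the wrist force passes 120 N, or if a joint passes its speed limit or range.

## Working session

There is one attempt and no reset: what is moved stays moved. The work goes in short steps, Python scripts to look and compute and a tool call to move; the robot and the scene stay as the last step left them, time stands still between calls to the robot, and variables do not carry over. Pictures are saved under pics/ and viewed, at most 14 in all, crops included, and the job is handed in when it is done.

Besides the shell and the picture viewer there is one more tool, called after ">>>" by a JSON object that holds its "method" and its "body". drive_tool: Moves the arm, as the interface text tells. Its arguments: {"type":"object","properties":{"steps":{"type":"array","items":{"type":"number"}},"squeeze":{"type":"number"}},"required":["steps"]}

```bash
mkdir -p pics; ls
python3 - <<'E'
from plant import robot
import cv2, numpy as np
for n in("scene","top"):
    im=robot.read_camera(n); cv2.imwrite(f"pics/{n}0.png",im[:,:,::-1])
    c=robot.calibration(n); print(n,np.round(c["camera_matrix"],1).tolist(),np.round(c["extrinsics"],3).tolist())
print(robot.pinch_z, robot.read_state())
E
```

```text
pics
scene [[403.2, 0.0, 281.6], [0.0, 403.2, 212.5], [0.0, 0.0, 1.0]] [[-0.245, 0.664, -0.706, 1266.076], [0.969, 0.175, -0.171, 157.694], [0.01, -0.727, -0.687, 850.214], [0.0, 0.0, 0.0, 1.0]]
top [[546.6, 0.0, 288.7], [0.0, 546.6, 205.3], [0.0, 0.0, 1.0]] [[-0.025, -0.993, 0.119, 356.071], [-0.999, 0.028, 0.018, -21.331], [-0.022, -0.119, -0.993, 1778.693], [0.0, 0.0, 0.0, 1.0]]
18.700000000000003 {'time': 0.1, 'qpos': array([ 1.22157381e+00,  1.31089920e-01,  1.48919310e+00, -1.17545058e-05,
        1.52300388e+00, -8.53946238e-02]), 'joint_vel': array([ 0.00045324, -0.00229729, -0.00136726, -0.00117193,  0.00086427,
       -0.00032655]), 'joint_efforts': array([ 1.53811863e-03, -5.70947778e+01, -5.01943946e+01, -1.96506830e-04,
        8.14167783e-03, -1.71574720e-05]), 'position': array([156.27249085, 578.7677909 , 230.33430276]), 'tcp_rot': array([ 1.31531372e-01,  9.91311647e-01, -8.28467783e-04, -1.76909938e-04]), 'contact_force': array([-0.3459552 ,  0.01238739,  0.90074163]), 'torque': array([-0.05663587, -0.06578271, -0.01073813]), 'finger_force': 0.0, 'grip_width': 85.09778476846736}
```

View pics/scene0.png

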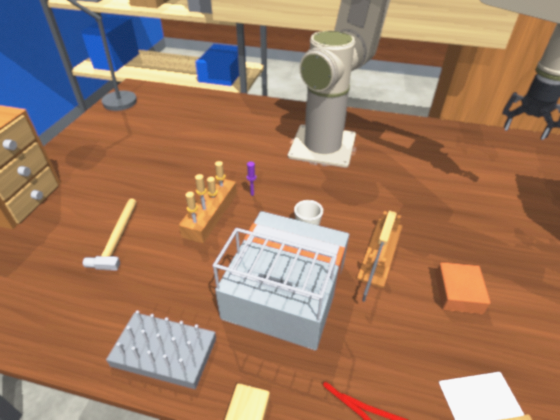

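View pics/top0.png

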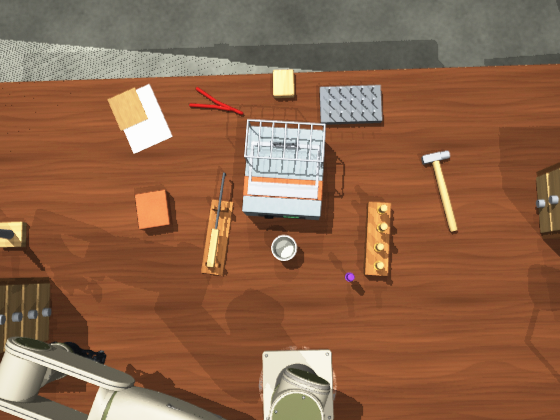

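The scene picture shows the kiln at (283,275), the rod on its rest at (380,250), the stand with four probes at (208,205) and the pot at (308,212). In the top picture the stand is at (378,238), the pot at (284,248) and the rod from (212,262) to (223,175).

Things that could be confused (top pixels):
- **Probes:** stand probes at (383,209), (383,227), (379,247), (379,266); the purple look-alike at (350,277) is not meant.
- **Rod:** the hooked rod at (215,235); the hammer (445,190) and red tongs (215,100) are not it.
- **Pot:** the white pot at (284,248) is the only one.

Close crops next.

```bash
cat > h.py <<'E'
from plant import robot
import cv2, numpy as np
from scipy.spatial.transform import Rotation as R
def cal(n):
    c=robot.calibration(n); return np.array(c["camera_matrix"]),np.array(c["extrinsics"])
def ray(n,p):
    K,E=cal(n); d=E[:3,:3]@np.linalg.solve(K,[p[0],p[1],1.]); return E[:3,3],d
def plane(n,p,z):
    o,d=ray(n,p); return o+d*(z-o[2])/d[2]
def proj(n,P):
    K,E=cal(n); q=K@(E[:3,:3].T@(np.asarray(P,float)-E[:3,3])); return q[:2]/q[2]
def tri(a,b):
    (o1,d1),(o2,d2)=ray("scene",a),ray("top",b); d1=d1/np.linalg.norm(d1); d2=d2/np.linalg.norm(d2)
    s=np.linalg.lstsq(np.c_[d1,-d2],o2-o1,rcond=None)[0]
    A,B=o1+s[0]*d1,o2+s[1]*d2; return (A+B)/2,np.linalg.norm(A-B)
def snap(n,name,box=None,k=1):
    im=robot.read_camera(n)[:,:,::-1].copy()
    if box: x,y,X,Y=box; im2=cv2.resize(im[y:Y,x:X],None,fx=k,fy=k,interpolation=cv2.INTER_CUBIC)
    else: im2=im
    cv2.imwrite(f"pics/{name}.png",im2); return im
E
python3 - <<'E'
from h import *
im=snap("top","topc",(195,110,405,285),3.4)
im=snap("scene","scec",(170,145,410,345),3)
E
```

```text
(no output)
```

View pics/topc.png

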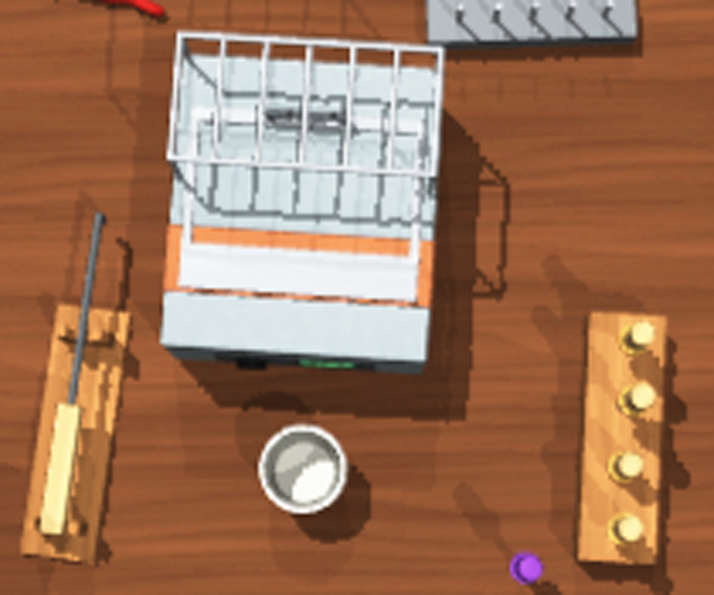

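View pics/scec.png

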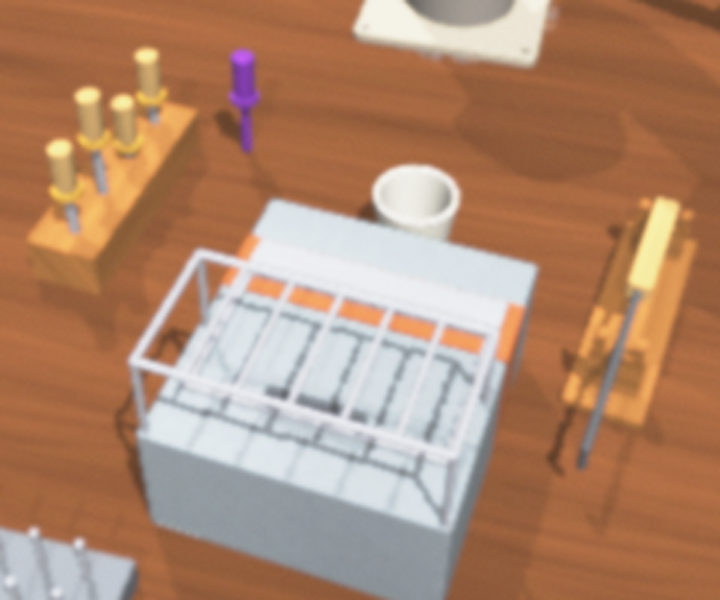

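The crops show the kiln top's front corners at about (162,344) and (427,364), and the rod's handle from (67,405) to (52,533) with its shaft end at (99,216). The pot is at (303,468) and the four pale probe handles run from (641,333) to (628,527). The bail is dark, under the guard, at about (305,118). The guard roof corners are (168,159), (438,174), (180,33) and (442,47), and the purple probe stands apart.

Run:
```python
from h import *
np.set_printoptions(precision=1,suppress=True)
T=lambda x,y:(x/3.4+195-.35,y/3.4+110-.35)
S=lambda x,y:(x/3+170-.33,y/3+145-.33)
for n,p,z in [("kFL",(162,344),120),("kFR",(427,364),120),("rFL",(168,159),200),("rFR",(438,174),200),("rBL",(180,33),200),("rBR",(442,47),200),("strFL",(162,291),120),("strBL",(166,226),120),("strFR",(432,305),120),("strBR",(434,239),120),("plateFL",(179,285),123),("plateFR",(416,301),123),("bail",(305,118),140),("hFront",(67,405),71),("hRear",(52,533),71),("shaftEnd",(99,216),64),("pot",(303,468),70),("standBL",(589,312),50),("standBR",(667,317),50),("standFL",(577,561),50),("standFR",(656,565),50),("base",(60,306),8)]:
    print(n,plane("top",T(*p),z))
for a,b in [((62,148),(641,333)),((89,95),(640,395)),((123,102),(629,462)),((148,54),(628,527))]: print("probe",*tri(S(*a),T(*b)))
print("pot",*tri(S(416,198),T(303,468)))
print("kilnFL,FR",*tri(S(537,265),T(162,344)),*tri(S(276,200),T(427,364)))
print("shaft end",*tri(S(584,455),T(99,216)))
print("handle front/rear",*tri(S(640,287),T(67,405)),*tri(S(668,203),T(52,533)))
print("roof FR,FL,BR,BL",*[tri(S(*a),T(*b)) for a,b in [((202,251),(438,174)),((497,327),(168,159)),((135,360),(442,47)),((455,455),(180,33))]])
```

```text
kFL [542.4 151.9 120. ]
kFR [517.8 -85.6 120. ]
rFL [694.5 135.8 200. ]
rFR [674.4 -97.3 200. ]
rBL [806.3 123.6 200. ]
rBR [ 786.6 -104.5  200. ]
strFL [590.5 151.1 120. ]
strBL [649.9 146.6 120. ]
strFR [570.9 -91.8 120. ]
strBR [630.9 -95.6 120. ]
plateFL [595.1 135.4 123. ]
plateFR [574.6 -77.5 123. ]
bail [741.3  17.7 140. ]
hFront [493.7 245.8  71. ]
hRear [376.5 260.6  71. ]
shaftEnd [671.2 215.1  64. ]
pot [429.9  29.2  70. ]
standBL [ 569.2 -241.2   50. ]
standBR [ 562.5 -313.6   50. ]
standFL [ 338.7 -220.3   50. ]
standFR [ 333.3 -292.6   50. ]
base [594.6 261.5   8. ]
probe [ 536.6 -271.8  147.5] 3.9319881825555356
probe [ 480.8 -266.2  165.6] 2.687836446256887
probe [ 425.1 -261.2  115.6] 2.884639920304838
probe [ 367.6 -255.3  133. ] 2.706619535874938
pot [429.9  31.3  62.6] 3.8301280310307515
kilnFL,FR [542.6 154.3 117.1] 4.228898516259746 [517.6 -82.5 112.5] 7.090721621920551
shaft end [673.9 218.   49.3] 1.817775784889939
handle front/rear [494.2 247.4  64.6] 1.2465094207625633 [376.6 264.3  63.5] 4.730947544972704
roof FR,FL,BR,BL (array([673.3, -93.4, 198.9]), np.float64(8.227286786097041)) (array([694. , 136.3, 202.3]), np.float64(1.3241360859399758)) (array([ 785.5, -102. ,  200.5]), np.float64(5.238768543289317)) (array([806.2, 125.3, 199.7]), np.float64(3.46285110199134))
```

```bash
cat >> h.py <<'E'
def to(x,y,z,yaw,frm=None):
    """remaining shift (mm) and turn (deg) in tool axes; yaw = heading of -tool x"""
    s=robot.read_state(); p,q=(s["position"],R.from_quat(s["tcp_rot"])) if frm is None else (np.array(frm[:3],float),Q(frm[3]))
    d=q.inv().apply(np.array([x,y,z])-p); r=(q.inv()*Q(yaw)).as_rotvec(degrees=True)
    print("d",np.round(d,1),"r",np.round(r,1),"n",int(np.ceil(max(np.linalg.norm(d)/50,np.linalg.norm(r)/9))))
def Q(yaw): return R.from_euler("z",yaw,degrees=True)*R.from_quat([0,1,0,0])
E
python3 - <<'E'
from h import *
to(435,253.5,140,-8.8)
to(435,253.5,41,-8.8,(435,253.5,140,-8.8))
E
```

```text
d [-353.9 -241.4   90.9] r [-0.1 -0.  -6.3] n 9
d [ 0.  0. 99.] r [0. 0. 0.] n 2
```

>>> {"method": "drive_tool", "body": {"steps": [-40,-27,8,0,0,0,0,-40,-27,8,0,0,0,0,-40,-27,8,0,0,0,0,-40,-27,8,0,0,0,0,-40,-27,8,0,0,0,0,-40,-27,8,0,0,0,0,-40,-27,8,0,0,0,0,-40,-27,8,0,0,0,0]}}

```text
time: 1.2
position: [409.8, 286.0, 167.0]
tcp_rot: [0.131, 0.991, 0.0, 0.0]
contact_force: [0.4, 0.9, -0.2]
grip_width: 85.0
finger_force: 0.0
```

>>> {"method": "drive_tool", "body": {"steps": [-34,-25,27,0,0,0,0,0,0,0,0,0,-6.3,0,0,0,0,0,0,0,0,0,0,0,0,0,0,0]}}

```text
time: 1.7
position: [435.4, 254.7, 140.7]
tcp_rot: [0.078, 0.997, 0.0, 0.0]
contact_force: [-0.3, -0.3, 1.6]
grip_width: 85.5
finger_force: 0.0
```

Run:
```python
from h import *
to(435,253.5,41,-8.8)
snap("top","t1",(170,150,290,290),4)
```

```text
d [ 0.2 -1.3 99.7] r [ 0.   0.  -0.1] n 2
```

>>> {"method": "drive_tool", "body": {"steps": [0,-1.3,40,0,0,0,0,0,0,40,0,0,0,0,0,0,20,0,0,0,0,0,0,0,0,0,0,0,0,0,0,0,0,0,255,0,0,0,0,0,0,255,0,0,0,0,0,0,255,0,0,0,0,0,0,255], "squeeze": 70}}

```text
time: 2.75
position: [435.8, 253.4, 41.3]
tcp_rot: [0.077, 0.997, 0.0, 0.001]
contact_force: [0.4, 0.0, 5.0]
grip_width: 21.3
finger_force: 68.7
```

>>> {"method": "drive_tool", "body": {"steps": [0,0,0,0,0,0,255,0,0,0,0,0,0,255,0,0,0,0,0,0,255,0,0,0,0,0,0,255]}}

```text
time: 3.25
position: [435.9, 253.3, 41.2]
tcp_rot: [0.077, 0.997, 0.0, 0.001]
contact_force: [-1.2, -0.4, 6.0]
grip_width: 21.0
finger_force: 68.8
```

>>> {"method": "drive_tool", "body": {"steps": [0,0,-20,0,0,0,255,0,0,-40,0,0,0,255,0,0,-40,0,0,0,255,0,0,-40,0,0,0,255,15,0,0,0,0,0,255,15,0,0,0,0,0,255,0,0,0,0,0,0,255,0,0,0,0,0,0,255]}}

```text
time: 4.25
position: [404.8, 257.4, 179.1]
tcp_rot: [0.077, 0.997, -0.001, -0.001]
contact_force: [-0.1, -0.4, -1.5]
grip_width: 20.9
finger_force: 68.5
```

Run:
```python
from h import *
a=snap("top","t2",(190,110,350,290),3.2); b=snap("scene","s2",(260,170,430,330),3.2)
cv2.imwrite("pics/c2.png",cv2.resize(np.hstack([cv2.resize(cv2.imread("pics/t2.png"),(400,450)),cv2.resize(cv2.imread("pics/s2.png"),(400,450))]),(800,450)))
print(robot.read_state()["position"]); to(400,46,181,-5.1)
```

```text
[405.32737925 257.39236122 179.60715771]
d [ -27.1 -209.7   -1.3] r [-0.  -0.  -3.7] n 5
```

View pics/c2.png

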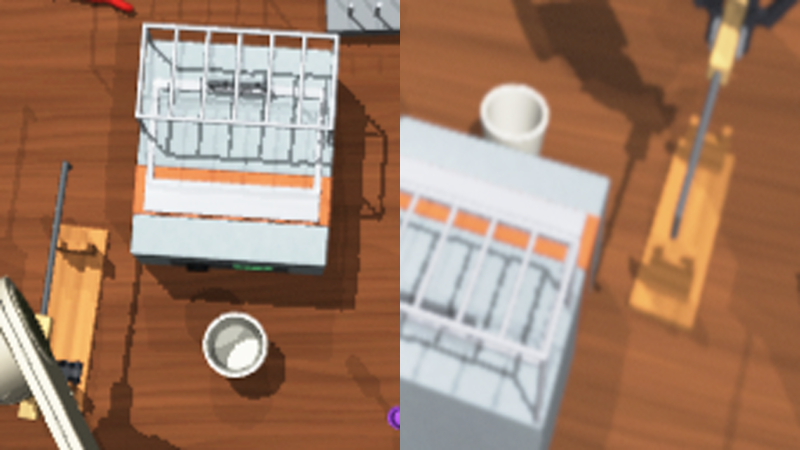

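The crop shows the rod held and clear of its rest, with its shaft end at (66,164) in the left half. The pot and the guard are untouched.

>>> {"method": "drive_tool", "body": {"steps": [-4,-35,0,0,0,0,255,-4,-35,0,0,0,0,255,-4,-35,0,0,0,0,255,-4,-35,0,0,0,0,255,-4,-35,0,0,0,0,255,-7,-35,0,0,0,0,255,0,0,0,0,0,-3.7,255,0,0,0,0,0,0,255]}}

```text
time: 5.35
position: [400.1, 45.4, 180.2]
tcp_rot: [0.045, 0.999, 0.0, -0.0]
contact_force: [-0.1, 0.7, -0.8]
grip_width: 21.0
finger_force: 68.8
```

Run:
```python
from h import *
np.set_printoptions(precision=1,suppress=True)
im=snap("top","t3",(240,115,330,215),6); sc=snap("scene","s3",(260,190,350,290),6)
cv2.imwrite("pics/c3.png",np.hstack([cv2.resize(cv2.imread("pics/t3.png"),(400,444)),cv2.resize(cv2.imread("pics/s3.png"),(400,444))]))
p=robot.read_state()["position"]; print(p); u=np.array([.996,-.089,0]); e=p+240*u+[0,0,18.7]
print("end pred",e,proj("top",e),proj("scene",e),"tip",proj("top",e-[0,0,28]),proj("scene",e-[0,0,28]))
o=np.array([640,24,0]); v=np.array([.089,.996,0])
for kx in(102,110): print("bail pred",kx,*[proj("top",o+kx*u+s*v+[0,0,140]) for s in(-35,35)],*[proj("scene",o+kx*u+s*v+[0,0,140]) for s in(-35,35)])
```

```text
[400.   46.  180.2]
end pred [639.1  24.7 198.9] [282.2 174. ] [289.6 227.3] tip [282.5 175.6] [289.4 235.8]
bail pred 102 [296.7 144.9] [273.8 143.6] [259.  273.3] [289. 282.]
bail pred 110 [296.8 142.3] [274. 141.] [257.6 276.1] [287.8 284.9]
```

View pics/c3.png

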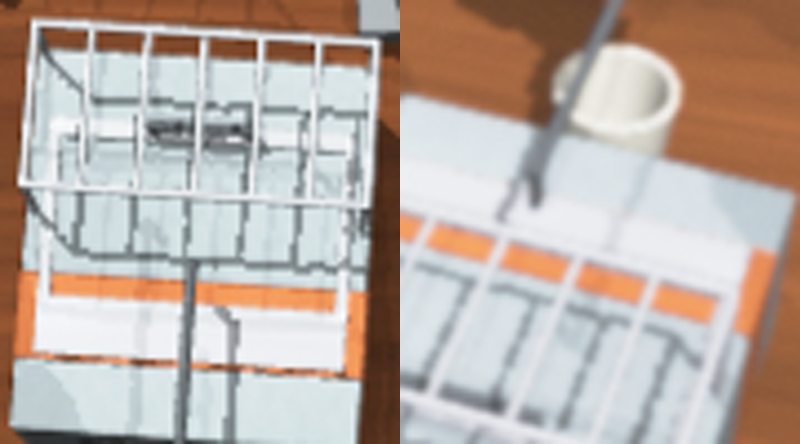

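The crop shows the rod end at top pixel (283,174), about as predicted. The bail's dark bar runs from (273,145) to (297,145), which puts it at kiln x ≈ 102. Now going in.

>>> {"method": "drive_tool", "body": {"steps": [0,0,18.5,0,0,0,255,-25,0,0,0,0,0,255,-25,0,0,0,0,0,255,-25,0,0,0,0,0,255,-25,0,0,0,0,0,255,-21,0,0,0,0,0,255,0,0,0,0,0,0,255,0,0,0,0,0,0,255]}}

```text
time: 6.45
position: [519.8, 35.6, 161.4]
tcp_rot: [0.045, 0.999, 0.0, -0.001]
contact_force: [0.7, -0.5, -0.6]
grip_width: 20.9
finger_force: 68.9
```

Run:
```python
from h import *
np.set_printoptions(precision=1,suppress=True)
im=snap("top","t4",(240,115,330,215),6); sc=snap("scene","s4",(240,220,330,320),6)
cv2.imwrite("pics/c4.png",np.hstack([cv2.resize(cv2.imread("pics/t4.png"),(400,444)),cv2.resize(cv2.imread("pics/s4.png"),(400,444))]))
s=robot.read_state(); p=s["position"]; print(p,s["contact_force"]); u=np.array([.996,-.089,0]); e=p+240*u+[0,0,18.7]
print(proj("top",e),proj("scene",e-[0,0,28]))
```

```text
[519.8  35.5 161.6] [ 0.6  0.4 -0.5]
[285.  135.5] [271.4 280.3]
```

View pics/c4.png

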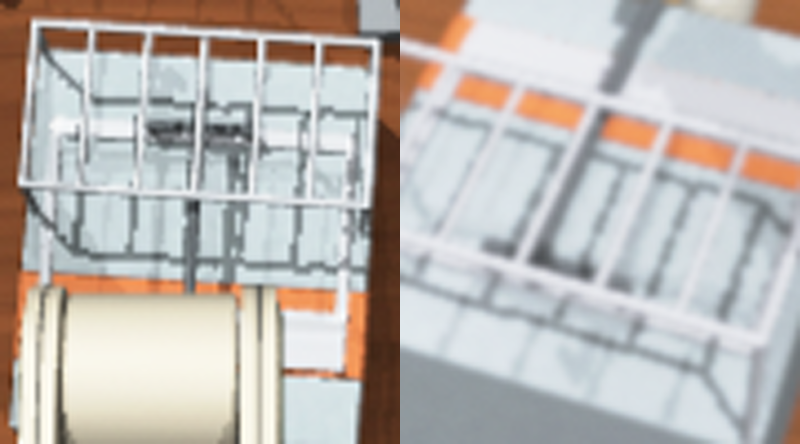

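The hook is hidden beneath a roof bar, but its predicted tip at scene pixel (271,280) lies just past the bail, as wanted. Lowering.

>>> {"method": "drive_tool", "body": {"steps": [0,0,8,0,0,0,255,0,0,8,0,0,0,255,0,0,7,0,0,0,255,0,0,0,0,0,0,255,0,0,0,0,0,0,255]}}

```text
time: 7.18
position: [520.6, 35.1, 138.9]
tcp_rot: [0.045, 0.999, 0.0, 0.0]
contact_force: [0.4, -1.2, -0.4]
grip_width: 21.1
finger_force: 68.9
```

>>> {"method": "drive_tool", "body": {"steps": [6,0,0,0,0,0,255,6,0,0,0,0,0,255,6,0,0,0,0,0,255,6,0,0,0,0,0,255,6,0,0,0,0,0,255,6,0,0,0,0,0,255,6,0,0,0,0,0,255,0,0,0,0,0,0,255]}}

```text
time: 8.18
position: [478.0, 39.0, 138.7]
tcp_rot: [0.045, 0.999, -0.0, -0.0]
contact_force: [-0.2, -1.0, -1.0]
grip_width: 20.9
finger_force: 68.9
```

>>> {"method": "drive_tool", "body": {"steps": [3,0,0,0,0,0,255,3,0,0,0,0,0,255,0,0,0,0,0,0,255,0,0,0,0,0,0,255]}}

```text
time: 8.68
position: [472.4, 39.4, 138.6]
tcp_rot: [0.045, 0.999, 0.0, -0.0]
contact_force: [0.4, -0.3, -0.9]
grip_width: 21.0
finger_force: 68.9
```

Run:
```python
from h import *
im=snap("top","t5",(240,115,330,215),6); sc=snap("scene","s5",(240,220,330,320),6)
cv2.imwrite("pics/c5.png",np.hstack([cv2.resize(cv2.imread("pics/t5.png"),(400,444)),cv2.resize(cv2.imread("pics/s5.png"),(400,444))]))
```

```text
(no output)
```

View pics/c5.png

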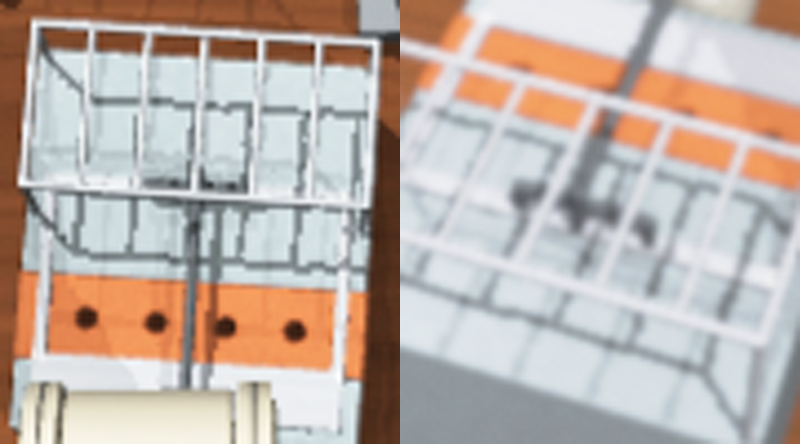

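The shutter has slid, and all four ports show at top-crop (87,318), (156,322), (226,327) and (294,330). Pulling on to the stop.

>>> {"method": "drive_tool", "body": {"steps": [1.5,0,0,0,0,0,255,1.5,0,0,0,0,0,255,0,0,0,0,0,0,255]}}

```text
time: 9.15
position: [469.7, 39.7, 138.8]
tcp_rot: [0.045, 0.999, -0.0, 0.0]
contact_force: [1.4, -0.6, -1.8]
grip_width: 20.8
finger_force: 68.8
```

>>> {"method": "drive_tool", "body": {"steps": [1.5,0,0,0,0,0,255,1.5,0,0,0,0,0,255,0,0,0,0,0,0,255]}}

```text
time: 9.52
position: [468.6, 39.8, 139.7]
tcp_rot: [0.045, 0.999, -0.0, 0.002]
contact_force: [11.2, -1.2, -3.6]
grip_width: 20.8
finger_force: 68.5
```

>>> {"method": "drive_tool", "body": {"steps": [-4,0,0,0,0,0,255,-4,0,0,0,0,0,255,0,0,-8,0,0,0,255,0,0,-15,0,0,0,255,0,0,0,0,0,0,255]}}

```text
time: 10.15
position: [476.0, 39.2, 164.1]
tcp_rot: [0.045, 0.999, 0.0, 0.002]
contact_force: [-0.6, 0.2, -1.3]
grip_width: 21.0
finger_force: 68.9
```

>>> {"method": "drive_tool", "body": {"steps": [25,0,0,0,0,0,255,25,0,0,0,0,0,255,25,0,0,0,0,0,255,0,0,-19,0,0,0,255,0,0,0,0,0,3.7,255,0,0,0,0,0,0,255,0,0,0,0,0,0,255]}}

```text
time: 11.02
position: [399.8, 46.0, 180.6]
tcp_rot: [0.076, 0.997, -0.0, -0.0]
contact_force: [-0.0, -1.3, -1.2]
grip_width: 21.0
finger_force: 68.9
```

Run:
```python
from h import *
to(405.3,257.4,180,-8.8); to(435.9,253.3,180,-8.8,(405.3,257.4,180,-8.8))
```

```text
d [ 26.7 209.8   0.6] r [-0.  -0.   0.1] n 5
d [-30.9   0.6   0. ] r [0. 0. 0.] n 1
```

>>> {"method": "drive_tool", "body": {"steps": [4,35,0,0,0,0,255,4,35,0,0,0,0,255,4,35,0,0,0,0,255,4,35,0,0,0,0,255,4,35,0,0,0,0,255,6.5,35,0,0,0,0,255,0,0,0,0,0,0,255,0,0,0,0,0,0,255]}}

```text
time: 12.02
position: [405.7, 257.2, 180.3]
tcp_rot: [0.076, 0.997, -0.0, -0.0]
contact_force: [0.5, -0.5, -0.8]
grip_width: 21.4
finger_force: 69.1
```

>>> {"method": "drive_tool", "body": {"steps": [-15,0,0,0,0,0,255,-16,0,0,0,0,0,255,0,0,40,0,0,0,255,0,0,40,0,0,0,255,0,0,0,0,0,0,255,0,0,0,0,0,0,255]}}

```text
time: 12.78
position: [437.9, 252.7, 102.2]
tcp_rot: [0.077, 0.997, 0.0, 0.001]
contact_force: [0.7, -0.0, -1.1]
grip_width: 21.0
finger_force: 69.1
```

Run:
```python
from h import *
to(435.9,253.3,41.2,-8.8)
im=snap("top","t6"); sc=snap("scene","s6",(340,190,430,310),5)
cv2.imwrite("pics/c6.png",np.hstack([cv2.resize(im[140:290,180:280],(400,600)),cv2.resize(cv2.imread("pics/s6.png"),(400,533))[:600] if 0 else cv2.resize(sc[190:310,340:420],(400,600))]))
```

```text
d [ 2.1  0.2 61. ] r [ 0.   0.1 -0.1] n 2
```

View pics/c6.png

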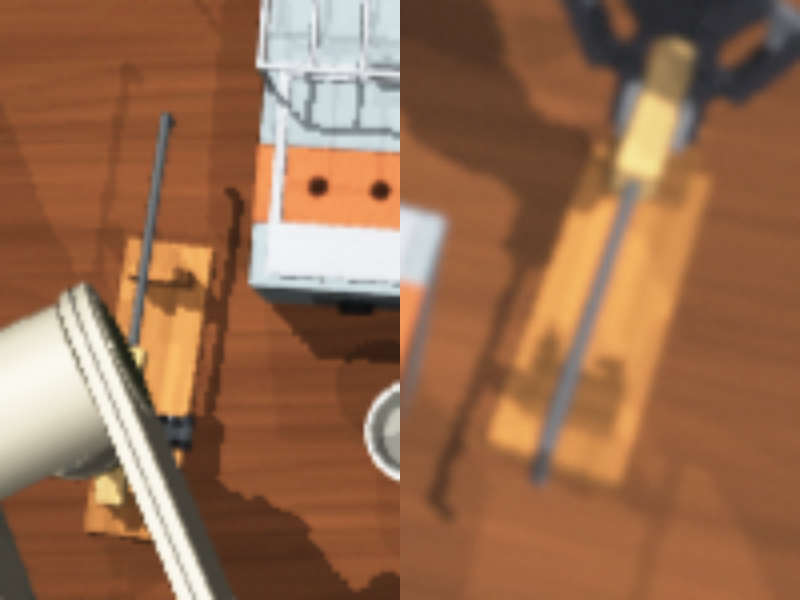

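The rod is above its rest, with the shaft over the front post's slot.

>>> {"method": "drive_tool", "body": {"steps": [2,0,30,0,0,0,255,0,0,20,0,0,0,255,0,0,8,0,0,0,255,0,0,3,0,0,0,255,0,0,0,0,0,0,255,0,0,0,0,0,0,255]}}

```text
time: 13.62
position: [435.8, 253.6, 41.3]
tcp_rot: [0.077, 0.997, 0.001, 0.001]
contact_force: [-0.7, -0.3, 4.3]
grip_width: 21.3
finger_force: 69.7
```

The rod sits as before. I'll release it, rise, and measure the ports and probes from the top camera meanwhile.

>>> {"method": "drive_tool", "body": {"steps": [0,0,0,0,0,0,0,0,0,0,0,0,0,0,0,0,0,0,0,0,0,0,0,0,0,0,0,0,0,0,-40,0,0,0,0,0,0,-50,0,0,0,0,0,0,-50,0,0,0,0,0,0,-50,0,0,0,0]}}

```text
time: 14.62
position: [434.4, 253.0, 231.4]
tcp_rot: [0.077, 0.997, 0.0, 0.0]
contact_force: [1.1, 1.0, -0.2]
grip_width: 85.5
finger_force: 0.0
```

```bash
cat >> h.py <<'E'
def ports(im):
    x0,y0,x1,y1=235,170,335,205; c=im[y0:y1,x0:x1].astype(float); g=c.mean(2)
    hsv=cv2.cvtColor(im[y0:y1,x0:x1],cv2.COLOR_BGR2HSV); org=((hsv[...,0]<20)&(hsv[...,1]>120)&(hsv[...,2]>150)).astype(np.uint8)
    box=cv2.morphologyEx(org,cv2.MORPH_CLOSE,np.ones((7,7)))
    w=np.clip(150-g,0,None)*box; n,l,st,ct=cv2.connectedComponentsWithStats((w>30).astype(np.uint8))
    out=[]
    for i in range(1,n):
        if st[i,4]<4: continue
        m=cv2.dilate((l==i).astype(np.uint8),np.ones((3,3)))*w; yy,xx=np.mgrid[:m.shape[0],:m.shape[1]]
        out.append((x0+(xx*m).sum()/m.sum(),y0+(yy*m).sum()/m.sum(),st[i,4]))
    return sorted(out)
def pot(im):
    m=(im.astype(int).min(2)>120).astype(np.uint8); m[:,:230]=0; m[:218]=0; m[300:]=0; m[:,350:]=0
    c=max(cv2.findContours(cv2.morphologyEx(m,cv2.MORPH_CLOSE,np.ones((5,5))),cv2.RETR_EXTERNAL,cv2.CHAIN_APPROX_NONE)[0],key=cv2.contourArea)
    (x,y),r=cv2.minEnclosingCircle(c); return plane("top",(x,y),70),2*r,cv2.boundingRect(c)
E
python3 - <<'E'
from h import *
np.set_printoptions(precision=1,suppress=True)
im=snap("top","t7"); print(robot.read_state()["position"],np.degrees(robot.read_state()["qpos"]))
P=ports(im)
for p in P: print("port",np.round(p,2),plane("top",p[:2],120))
q=np.array([plane("top",p[:2],120) for p in P]); d=q[-1]-q[0]; print("yaw",np.degrees(np.arctan2(-d[0],-d[1]))*-1,np.linalg.norm(d))
print("pot",pot(im))
o=im[195:285,362:400]; hsv=cv2.cvtColor(o,cv2.COLOR_BGR2HSV); m=((hsv[...,0]>18)&(hsv[...,0]<35)&(hsv[...,2]>190)&(hsv[...,1]<160)).astype(np.uint8)
n,l,s,c=cv2.connectedComponentsWithStats(m)
for i in range(1,n):
    if s[i,4]>5: print(s[i],c[i]+[362,195])
cv2.imwrite("pics/c7.png",np.hstack([cv2.resize(o,None,fx=6,fy=6),cv2.cvtColor(cv2.resize(m*255,None,fx=6,fy=6,interpolation=0),8)]))
E
```

```text
[437.3 254.3 239.4] [ 24.4  -8.   99.9  -0.   87.6 -56.8]
port [243.  188.3   5. ] [612.1 148.6 120. ]
port [259.1 186.2  22. ] [617.1  99.  120. ]
port [274.6 187.2  22. ] [612.7  51.3 120. ]
port [290.2 188.3  21. ] [608.    3.5 120. ]
port [305.9 189.2  22. ] [603.8 -44.4 120. ]
port [322.  183.1   5. ] [621.3 -94.3 120. ]
yaw 2.173848984209537 243.15182573799078
pot (array([429.6,  29.4,  70. ]), 26.256126403808594, (271, 235, 26, 26))
[15  9 10  7 44] [382.5 207.2]
[16 28 10  7 45] [383.  225.8]
[12 48 10  7 44] [379.1 245.8]
[12 66 10  9 56] [378.8 264.7]
```

View pics/c7.png

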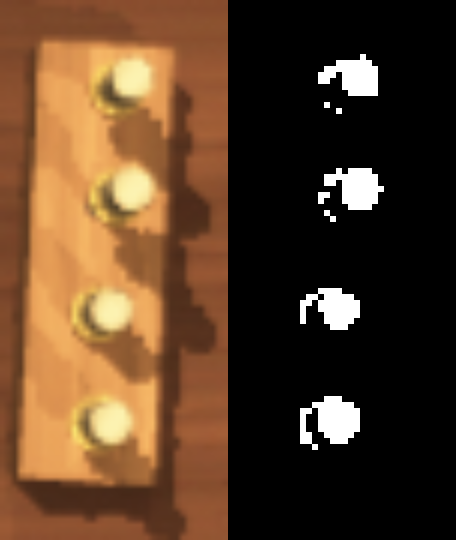

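The mask shows the four handle tops cleanly. The ports come out 48 mm apart, as specified. The outer two candidates are strip edges, so I drop them.

Run:
```python
from h import *
np.set_printoptions(precision=1,suppress=True)
L=[("B",(383.5,207.3),151),("A",(383.7,226.0),168),("D",(380.3,245.9),117),("C",(380.2,264.5),134)]
q=np.array([plane("top",p,z) for _,p,z in L])[:,:2]; print(q)
t=np.array([3,2,1,0])*57-85.5; c=q.mean(0)
d=(t[:,None]*(q-c)).sum(0); print("scale",np.linalg.norm(d)/(t@t)); d/=np.linalg.norm(d); yaw=np.degrees(np.arctan2(d[1],d[0])); print("yaw",yaw)
F=c+t[:,None]*d; print(F)
to(F[1][0],F[1][1],240,yaw)
```

```text
[[ 537.8 -274.1]
 [ 480.5 -269.5]
 [ 424.4 -264.3]
 [ 368.4 -259. ]]
scale 0.9937357391094239
yaw -5.0983654866719
[[ 537.9 -274.3]
 [ 481.1 -269.2]
 [ 424.4 -264.2]
 [ 367.6 -259.1]]
d [-123.6 -510.6   -2.4] r [ 0.3  0.5 -3.7] n 11
```

>>> {"method": "drive_tool", "body": {"steps": [-11,-46,0,0,0,0,0,-11,-46,0,0,0,0,0,-11,-46,0,0,0,0,0,-11,-46,0,0,0,0,0,-11,-46,0,0,0,0,0,-11,-46,0,0,0,0,0,-11,-46,0,0,0,0,0,-11,-46,0,0,0,0,0]}}

```text
time: 15.68
position: [465.1, -125.6, 229.6]
tcp_rot: [0.077, 0.997, -0.0, 0.0]
contact_force: [1.2, 0.1, 0.5]
grip_width: 85.5
finger_force: 0.0
```

>>> {"method": "drive_tool", "body": {"steps": [-11,-46,0,0,0,0,0,-11,-46,0,0,0,0,0,-11,-46,0,0,0,0,0,0,0,0,0,0,-3.7,0,0,0,0,0,0,0,0,0,0,0,0,0,0,0]}}

```text
time: 16.42
position: [476.7, -265.0, 229.6]
tcp_rot: [0.045, 0.999, 0.0, -0.0]
contact_force: [0.3, -0.5, 0.2]
grip_width: 85.4
finger_force: 0.0
```

Run:
```python
from h import *
to(481,-268,124.3,-5.1)
```

```text
d [ -4.6  -2.6 105.3] r [ 0.  -0.  -0.1] n 3
```

>>> {"method": "drive_tool", "body": {"steps": [-4.6,-2.6,0,0,0,0,0,0,0,40,0,0,0,0,0,0,40,0,0,0,0,0,0,25,0,0,0,0,0,0,0,0,0,0,0,0,0,0,0,0,0,255,0,0,0,0,0,0,255,0,0,0,0,0,0,255], "squeeze": 40}}

```text
time: 17.42
position: [481.7, -268.9, 126.1]
tcp_rot: [0.045, 0.999, -0.001, 0.001]
contact_force: [-0.1, 0.0, 0.1]
grip_width: 32.1
finger_force: 0.0
```

>>> {"method": "drive_tool", "body": {"steps": [0,0,0,0,0,0,255,0,0,0,0,0,0,255,0,0,0,0,0,0,255,0,0,0,0,0,0,255]}}

```text
time: 17.92
position: [481.5, -268.7, 125.5]
tcp_rot: [0.045, 0.999, -0.0, 0.001]
contact_force: [0.3, 0.1, 5.2]
grip_width: 21.2
finger_force: 39.2
```

Run:
```python
from h import *
to(430,29.5,260,-95.3); to(430,29.5,260,-5.1)
```

```text
d [  77.7  292.4 -134.7] r [ 0.   0.1 90.2] n 11
d [  77.7  292.4 -134.7] r [-0.   0.1 -0. ] n 7
```

>>> {"method": "drive_tool", "body": {"steps": [0,0,-20,0,0,0,255,0,0,-35,0,0,0,255,0,0,-35,0,0,0,255,0,0,-35,0,0,0,255,0,0,0,0,0,10,255,0,0,0,0,0,10,255,0,0,0,0,0,10,255,0,0,0,0,0,10,255]}}

```text
time: 18.92
position: [480.8, -268.4, 250.7]
tcp_rot: [0.386, 0.922, -0.0, -0.0]
contact_force: [-0.4, 0.5, -1.4]
grip_width: 20.9
finger_force: 39.4
```

>>> {"method": "drive_tool", "body": {"steps": [0,0,0,0,0,10,255,0,0,0,0,0,10,255,0,0,0,0,0,10,255,0,0,0,0,0,10,255,0,0,0,0,0,10,255,0,0,0,0,0,0,255,0,0,0,0,0,0,255]}}

```text
time: 19.8
position: [481.0, -268.5, 250.2]
tcp_rot: [0.737, 0.676, -0.0, 0.0]
contact_force: [0.2, -0.0, 0.2]
grip_width: 20.9
finger_force: 39.4
```

Run:
```python
from h import *
im=snap("top","t8"); print(pot(im))
to(430,29.5,250,-95.3)
sc=snap("scene","s8",(150,110,290,250),4)
```

```text
(array([429.58576867,  29.38290505,  70.        ]), 26.256126403808594, (271, 235, 26, 26))
d [ 2.925e+02 -7.640e+01  1.000e-01] r [0.  0.  0.4] n 7
```

View pics/s8.png

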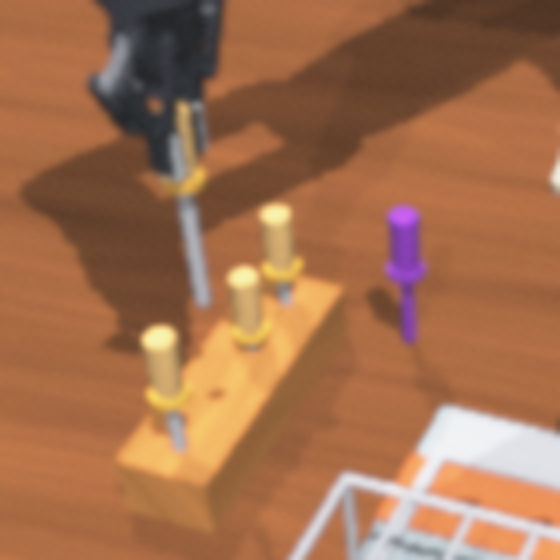

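Probe A hangs upright in the gripper with its tip at crop (203,304). B, D and C still stand in the block, and the purple look-alike is apart.

>>> {"method": "drive_tool", "body": {"steps": [42,-11,0,0,0,0,255,42,-11,0,0,0,0,255,42,-11,0,0,0,0,255,42,-11,0,0,0,0,255,42,-11,0,0,0,0,255,42,-11,0,0,0,0,255,40,-10,0,0,0,0,255,0,0,0,0,0,0.4,255]}}

```text
time: 20.9
position: [430.9, 31.3, 250.1]
tcp_rot: [0.739, 0.674, 0.0, -0.0]
contact_force: [0.0, -0.9, -0.8]
grip_width: 20.9
finger_force: 39.5
```

>>> {"method": "drive_tool", "body": {"steps": [0,0,40,0,0,0,255,0,0,40,0,0,0,255,0,0,30,0,0,0,255,0,0,0,0,0,0,255,0,0,0,0,0,0,255]}}

```text
time: 21.52
position: [432.2, 28.6, 141.2]
tcp_rot: [0.74, 0.672, 0.0, 0.001]
contact_force: [-0.9, -0.5, 0.1]
grip_width: 20.8
finger_force: 39.5
```

>>> {"method": "drive_tool", "body": {"steps": [0,0,0,0,0,0,255,0,0,-40,0,0,0,255,0,0,-40,0,0,0,255,0,0,-40,0,0,0,255,0,0,0,0,0,0,255,0,0,0,0,0,0,255]}}

```text
time: 22.28
position: [431.6, 29.1, 260.2]
tcp_rot: [0.74, 0.672, 0.0, 0.0]
contact_force: [0.4, 0.0, -0.1]
grip_width: 21.2
finger_force: 39.5
```

Run:
```python
from h import *
print(proj("scene",(481,-268.5,132.7)))
to(617,99,262,-95.3); print(robot.read_state()["position"])
```

```text
[199.57641435 185.55252058]
d [ 87.4 177.9  -1.6] r [ 0.1 -0.  -0.2] n 4
[431.586179    29.09951467 260.21130466]
```

>>> {"method": "drive_tool", "body": {"steps": [22,44,0,0,0,0,255,22,44,0,0,0,0,255,22,44,0,0,0,0,255,21,45,0,0,0,0,255,0,0,10,0,0,0,255,0,0,0,0,0,0,255,0,0,0,0,0,0,255]}}

```text
time: 23.15
position: [615.0, 98.4, 250.0]
tcp_rot: [0.74, 0.672, -0.0, -0.0]
contact_force: [-0.2, -0.2, -0.2]
grip_width: 21.0
finger_force: 39.7
```

Run:
```python
from h import *
to(617.1,99,250,-95.3); p=robot.read_state()["position"]; print(p)
print("tip",proj("scene",p-[0,0,117.5]),"ports",[proj("scene",(x,y,120)).round(1) for x,y in((617.1,99),(612.7,51.3),(608,3.5),(603.8,-44.4))])
snap("scene","s9",(250,200,350,280),8)
```

```text
d [0.8 2.  0. ] r [-0.   0.  -0.2] n 1
[615.0343191   98.3624494  250.02753043]
tip [321.33481277 245.41620935] ports [array([321. , 249.6]), array([302. , 244.5]), array([283.4, 239.5]), array([265.2, 234.7])]
```

View pics/s9.png

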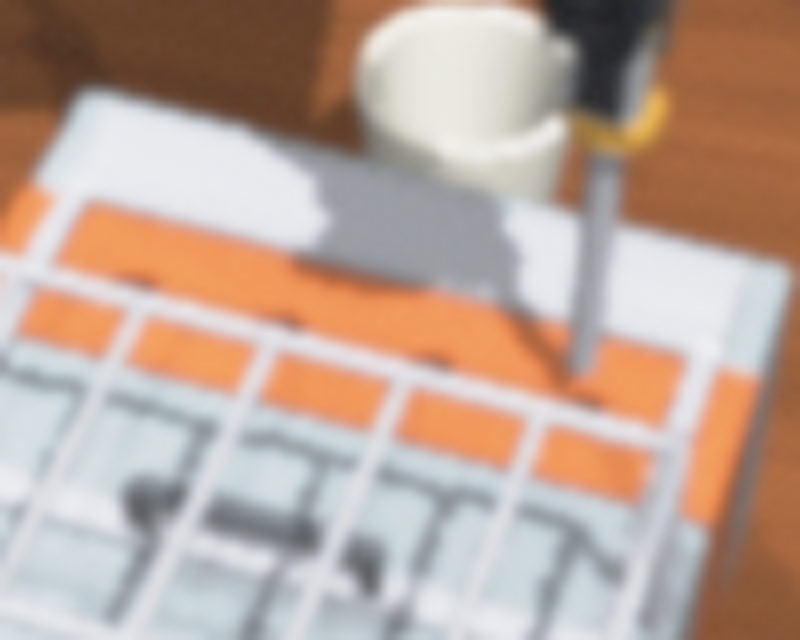

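The tip at crop (582,372) stands above the mouth of port 0 at about (588,400). I'll nudge and go down.

>>> {"method": "drive_tool", "body": {"steps": [1.4,2,0,0,0,0,255,0,0,6,0,0,0,255,0,0,6,0,0,0,255,0,0,6,0,0,0,255,0,0,6,0,0,0,255,0,0,0,0,0,0,255]}}

```text
time: 23.95
position: [617.6, 99.9, 224.8]
tcp_rot: [0.74, 0.672, -0.001, -0.0]
contact_force: [-0.6, 0.8, -0.6]
grip_width: 21.2
finger_force: 39.7
```

Tip is at about 107, inside the port with no force. Going down to the collar.

>>> {"method": "drive_tool", "body": {"steps": [0,0,15,0,0,0,255,0,0,15,0,0,0,255,0,0,15,0,0,0,255,0,0,15,0,0,0,255,0,0,15,0,0,0,255,0,0,10,0,0,0,255,0,0,0,0,0,0,255,0,0,0,0,0,0,255]}}

```text
time: 24.95
position: [618.5, 99.9, 141.5]
tcp_rot: [0.74, 0.672, 0.0, 0.0]
contact_force: [0.1, 0.1, -0.7]
grip_width: 20.9
finger_force: 39.7
```

>>> {"method": "drive_tool", "body": {"steps": [0,0,3,0,0,0,255,0,0,2,0,0,0,255,0,0,2,0,0,0,255,0,0,1,0,0,0,255,0,0,0,0,0,0,255]}}

```text
time: 25.58
position: [618.2, 99.9, 133.1]
tcp_rot: [0.74, 0.672, 0.0, 0.0]
contact_force: [-0.8, -0.4, 1.2]
grip_width: 20.7
finger_force: 40.0
```

>>> {"method": "drive_tool", "body": {"steps": [0,0,1,0,0,0,255,0,0,1,0,0,0,255,0,0,0,0,0,0,255]}}

```text
time: 25.95
position: [618.5, 100.0, 133.0]
tcp_rot: [0.74, 0.672, 0.001, 0.0]
contact_force: [-5.9, -0.8, 12.5]
grip_width: 21.2
finger_force: 41.2
```

A is seated at 12 N. Releasing, and on to B.

>>> {"method": "drive_tool", "body": {"steps": [0,0,-0.5,0,0,0,120,0,0,0,0,0,0,120,0,0,0,0,0,0,120,0,0,0,0,0,0,120,0,0,-30,0,0,0,120,0,0,-40,0,0,0,120,0,0,-45,0,0,0,120,0,0,0,0,0,0,0]}}

```text
time: 26.95
position: [620.6, 100.1, 251.9]
tcp_rot: [0.74, 0.672, 0.003, 0.003]
contact_force: [0.6, 0.2, -0.2]
grip_width: 61.7
finger_force: 0.0
```

Run:
```python
from h import *
to(537.5,-273,249,-5.1)
```

```text
d [-379.4  -46.8    1.9] r [  0.5   0.3 -90.4] n 11
```

>>> {"method": "drive_tool", "body": {"steps": [-47,-6,0,0,0,0,0,-47,-6,0,0,0,0,0,-47,-6,0,0,0,0,0,-47,-6,0,0,0,0,0,-47,-6,0,0,0,0,0,-47,-6,0,0,0,0,0,-47,-6,0,0,0,0,0,-50,-5,0,0,0,0,0]}}

```text
time: 27.95
position: [534.1, -274.0, 245.3]
tcp_rot: [0.74, 0.672, -0.0, -0.001]
contact_force: [1.8, -0.1, -0.8]
grip_width: 85.2
finger_force: 0.0
```

>>> {"method": "drive_tool", "body": {"steps": [0,0,0,0,0,-10,0,0,0,0,0,0,-10,0,0,0,0,0,0,-10,0,0,0,0,0,0,-10,0,0,0,0,0,0,-10,0,0,0,0,0,0,-10,0,0,0,0,0,0,-10,0,0,0,0,0,0,-10,0]}}

```text
time: 28.95
position: [534.5, -272.6, 245.1]
tcp_rot: [0.132, 0.991, 0.0, -0.001]
contact_force: [0.5, -0.3, -0.3]
grip_width: 85.6
finger_force: 0.0
```

>>> {"method": "drive_tool", "body": {"steps": [0,0,0,0,0,-10,0,0,0,0,0,0,0,0,0,0,0,0,0,0,0]}}

```text
time: 29.32
position: [534.7, -272.7, 245.7]
tcp_rot: [0.05, 0.999, 0.0, -0.0]
contact_force: [0.4, 0.5, 0.4]
grip_width: 85.3
finger_force: 0.0
```

Run:
```python
from h import *
to(537.5,-273,108.5,-5.1)
a=snap("top","t10"); b=snap("scene","s10")
print(pot(a))
cv2.imwrite("pics/c10.png",np.hstack([cv2.resize(a[130:270,230:400],(400,330)),cv2.resize(b[140:300,170:364],(400,330))]))
```

```text
d [-3.000e+00 -1.000e-01  1.372e+02] r [ 0.  -0.  -0.6] n 3
(array([ 354.06913296, -124.76002185,   70.        ]), 64.41293334960938, (319, 242, 31, 58))
```

View pics/c10.png

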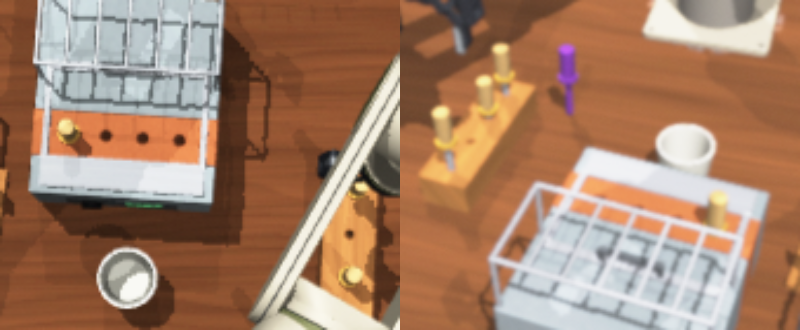

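A is seated in port 0 with its collar down on the strip, and the other three ports are free. The pot stands unmoved at about (284,248) in the full top picture; the pot mask caught the arm, so I'll tighten it.

>>> {"method": "drive_tool", "body": {"steps": [-3,0,0,0,0,-0.6,0,0,0,45,0,0,0,0,0,0,45,0,0,0,0,0,0,46,0,0,0,0,0,0,0,0,0,0,0,0,0,0,0,0,0,255,0,0,0,0,0,0,255,0,0,0,0,0,0,255]}}

```text
time: 30.42
position: [539.0, -273.8, 112.5]
tcp_rot: [0.043, 0.999, -0.001, 0.001]
contact_force: [-0.3, 0.3, 0.8]
grip_width: 32.6
finger_force: 0.0
```

>>> {"method": "drive_tool", "body": {"steps": [0,0,0,0,0,0,255,0,0,0,0,0,0,255,0,0,0,0,0,0,255,0,0,0,0,0,0,255]}}

```text
time: 30.92
position: [538.7, -273.3, 111.7]
tcp_rot: [0.043, 0.999, -0.0, 0.001]
contact_force: [-0.3, 1.7, 5.9]
grip_width: 21.1
finger_force: 38.9
```

>>> {"method": "drive_tool", "body": {"steps": [0,0,-20,0,0,0,255,0,0,-40,0,0,0,255,0,0,-40,0,0,0,255,0,0,-40,0,0,0,255,0,0,0,0,0,10,255,0,0,0,0,0,10,255,0,0,0,0,0,10,255,0,0,0,0,0,10,255]}}

```text
time: 31.92
position: [537.6, -273.0, 251.5]
tcp_rot: [0.385, 0.923, -0.0, 0.0]
contact_force: [0.6, 0.5, -1.0]
grip_width: 21.2
finger_force: 39.5
```

>>> {"method": "drive_tool", "body": {"steps": [0,0,0,0,0,10,255,0,0,0,0,0,10,255,0,0,0,0,0,10,255,0,0,0,0,0,10,255,0,0,0,0,0,10,255,0,0,0,0,0,0,255,0,0,0,0,0,0,255]}}

```text
time: 32.8
position: [537.8, -273.1, 250.9]
tcp_rot: [0.735, 0.678, 0.0, 0.0]
contact_force: [-0.6, -0.5, -0.6]
grip_width: 20.8
finger_force: 39.5
```

```bash
cat >> h.py <<'E'
def pot(im):
    m=(im.astype(int).min(2)>120).astype(np.uint8); m[:218]=0; m[310:]=0; m[:,:225]=0; m[:,345:]=0
    for c in cv2.findContours(cv2.morphologyEx(m,cv2.MORPH_CLOSE,np.ones((5,5))),cv2.RETR_EXTERNAL,cv2.CHAIN_APPROX_NONE)[0]:
        (x,y),r=cv2.minEnclosingCircle(c); b=cv2.boundingRect(c)
        if 22<2*r<31 and abs(b[2]-b[3])<4: print("pot px",round(x,1),round(y,1),"d",round(2*r,1),"at",plane("top",(x,y),70).round(1))
E
python3 - <<'E'
from h import *
pot(snap("top","t11"))
s=robot.read_state(); print(s["position"])
to(429.6,29.4,s["position"][2],-95.3)
E
```

```text
pot px 283.7 247.4 d 26.3 at [429.6  29.4  70. ]
[ 537.76252592 -273.08560065  250.69739577]
d [ 292.5 -132.7   -0. ] r [0.  0.  0.6] n 7
```

>>> {"method": "drive_tool", "body": {"steps": [42,-19,0,0,0,0,255,42,-19,0,0,0,0,255,42,-19,0,0,0,0,255,42,-19,0,0,0,0,255,42,-19,0,0,0,0,255,42,-19,0,0,0,0,255,40,-19,0,0,0,0.6,255,0,0,0,0,0,0,255]}}

```text
time: 33.85
position: [429.5, 31.5, 250.7]
tcp_rot: [0.738, 0.674, 0.0, 0.0]
contact_force: [0.2, 0.2, -0.7]
grip_width: 20.9
finger_force: 39.6
```

>>> {"method": "drive_tool", "body": {"steps": [0,0,0,0,0,0,255,0,0,45,0,0,0,255,0,0,40,0,0,0,255,0,0,40,0,0,0,255,0,0,0,0,0,0,255,0,0,0,0,0,0,255]}}

```text
time: 34.6
position: [431.3, 28.5, 126.8]
tcp_rot: [0.741, 0.672, 0.0, 0.0]
contact_force: [0.6, 0.1, -0.8]
grip_width: 20.8
finger_force: 39.6
```

>>> {"method": "drive_tool", "body": {"steps": [0,0,0,0,0,0,255,0,0,-40,0,0,0,255,0,0,-40,0,0,0,255,0,0,-45,0,0,0,255,0,0,0,0,0,0,255,0,0,0,0,0,0,255]}}

```text
time: 35.35
position: [430.7, 29.2, 250.9]
tcp_rot: [0.74, 0.672, 0.001, 0.001]
contact_force: [-0.4, 0.2, -1.3]
grip_width: 20.8
finger_force: 39.6
```

Run:
```python
from h import *
pot(snap("top","t12")); to(613.5,52,236,-95.3)
```

```text
d [ 40.3 180.4  13.8] r [-0.   0.  -0.2] n 4
```

>>> {"method": "drive_tool", "body": {"steps": [10,45,0,0,0,0,255,10,45,0,0,0,0,255,10,45,0,0,0,0,255,9.5,45,0,0,0,0,255,0,0,13,0,0,0,255,0,0,0,0,0,0,255,0,0,0,0,0,0,255]}}

```text
time: 36.28
position: [612.3, 51.2, 237.3]
tcp_rot: [0.74, 0.672, -0.0, -0.0]
contact_force: [-0.5, 0.2, -1.5]
grip_width: 21.1
finger_force: 39.7
```

Run:
```python
from h import *
to(613.3,51,236,-95.3); p=robot.read_state()["position"]
im=snap("scene","s12",(250,200,350,280),8)
# tip: last grey (unsaturated, darker) pixel run down the shaft above the orange strip
t=p-[0,0,103.7]; q=proj("scene",t); print("pred tip",q,"port1",proj("scene",(612.7,51.3,120)))
hsv=cv2.cvtColor(im,cv2.COLOR_BGR2HSV); x,y=int(q[0]),int(q[1])
for r in range(y-14,y+6,1):
    row=hsv[r,x-9:x+10]; g=(row[:,1]<90)&(row[:,2]<190); print(r,"".join("#" if a else "." for a in g), x-9+np.mean(np.where(g)[0]) if g.any() else "")
```

```text
d [-0.1  1.   1.3] r [-0.   0.  -0.2] n 1
pred tip [302.26460452 240.60466335] port1 [302.02997956 244.51404387]
226 ###.......###...... 299.0
227 ####......###...... 298.57142857142856
228 #####.....###...... 298.375
229 #####.....###...... 298.375
230 #####.....###...... 298.375
231 #####.....###...... 298.375
232 #####.....###...... 298.375
233 #####....####...... 298.77777777777777
234 ...###..####....... 300.14285714285717
235 ........####....... 302.5
236 .........####...... 303.5
237 .........####...... 303.5
238 .........###....... 303.0
239 .........###....... 303.0
240 .........###....... 303.0
241 .........##........ 302.5
242 ................... 
243 ................... 
244 ................... 
245 ...........#....... 304.0
```

>>> {"method": "drive_tool", "body": {"steps": [1,1,0,0,0,0,255,0,0,7,0,0,0,255,0,0,6,0,0,0,255,0,0,6,0,0,0,255,0,0,6,0,0,0,255,0,0,0,0,0,0,255]}}

```text
time: 37.08
position: [613.9, 52.1, 211.3]
tcp_rot: [0.74, 0.672, -0.001, -0.001]
contact_force: [0.6, -0.5, -0.7]
grip_width: 20.9
finger_force: 39.7
```

>>> {"method": "drive_tool", "body": {"steps": [0,0,15,0,0,0,255,0,0,15,0,0,0,255,0,0,15,0,0,0,255,0,0,15,0,0,0,255,0,0,8,0,0,0,255,0,0,2,0,0,0,255,0,0,2,0,0,0,255,0,0,0,0,0,0,255]}}

```text
time: 38.08
position: [614.7, 52.1, 140.8]
tcp_rot: [0.74, 0.672, 0.0, 0.0]
contact_force: [-0.3, 0.2, -0.4]
grip_width: 21.1
finger_force: 39.7
```

>>> {"method": "drive_tool", "body": {"steps": [0,0,1.5,0,0,0,255,0,0,1,0,0,0,255,0,0,1,0,0,0,255,0,0,0,0,0,0,255,0,0,0,0,0,0,255]}}

```text
time: 38.7
position: [614.4, 52.1, 136.8]
tcp_rot: [0.74, 0.672, 0.0, 0.0]
contact_force: [-1.6, -0.4, -1.2]
grip_width: 21.3
finger_force: 39.7
```

>>> {"method": "drive_tool", "body": {"steps": [0,0,1,0,0,0,255,0,0,1,0,0,0,255,0,0,1,0,0,0,255,0,0,0,0,0,0,255,0,0,0,0,0,0,255]}}

```text
time: 39.33
position: [614.9, 52.1, 136.2]
tcp_rot: [0.74, 0.672, 0.001, 0.001]
contact_force: [-7.0, -1.2, 13.3]
grip_width: 20.9
finger_force: 41.3
```

>>> {"method": "drive_tool", "body": {"steps": [0,0,-0.5,0,0,0,120,0,0,0,0,0,0,120,0,0,0,0,0,0,120,0,0,0,0,0,0,120,0,0,-30,0,0,0,120,0,0,-40,0,0,0,120,0,0,-45,0,0,0,120,0,0,0,0,0,0,0]}}

```text
time: 40.33
position: [616.9, 52.2, 254.8]
tcp_rot: [0.74, 0.672, 0.003, 0.003]
contact_force: [0.7, 0.0, -0.3]
grip_width: 62.1
finger_force: 0.0
```

Run:
```python
from h import *
to(367.8,-257.5,250,-5.1)
```

```text
d [-332.2 -218.2    2.7] r [  0.4   0.4 -90.4] n 11
```

>>> {"method": "drive_tool", "body": {"steps": [-41,-27,0,0,0,0,0,-41,-27,0,0,0,0,0,-41,-27,0,0,0,0,0,-41,-27,0,0,0,0,0,-41,-27,0,0,0,0,0,-42,-28,0,0,0,0,0,-42,-28,0,0,0,0,0,-43,-27,0,0,0,0,0]}}

```text
time: 41.32
position: [364.1, -258.2, 248.5]
tcp_rot: [0.74, 0.672, -0.0, -0.0]
contact_force: [1.0, -0.7, 0.4]
grip_width: 85.5
finger_force: 0.0
```

>>> {"method": "drive_tool", "body": {"steps": [0,0,0,0,0,-10,0,0,0,0,0,0,-10,0,0,0,0,0,0,-10,0,0,0,0,0,0,-10,0,0,0,0,0,0,-10,0,0,0,0,0,0,-10,0,0,0,0,0,0,-10,0,0,0,0,0,0,-10,0]}}

```text
time: 42.32
position: [365.2, -257.2, 248.3]
tcp_rot: [0.132, 0.991, 0.0, -0.001]
contact_force: [-0.1, -0.7, 0.0]
grip_width: 85.6
finger_force: 0.0
```

>>> {"method": "drive_tool", "body": {"steps": [0,0,0,0,0,-10.3,0,0,0,0,0,0,0,0,0,0,0,0,0,0,0]}}

```text
time: 42.7
position: [365.3, -257.2, 248.8]
tcp_rot: [0.048, 0.999, 0.0, -0.0]
contact_force: [0.7, -0.4, 0.5]
grip_width: 85.0
finger_force: 0.0
```

Run:
```python
from h import *
to(367.8,-257.5,90.3,-5.1); print(np.degrees(robot.read_state()["qpos"]).round(0))
pot(snap("top","t13"))
```

```text
d [-2.600e+00 -1.000e-01  1.585e+02] r [ 0.  -0.  -0.3] n 4
[ -42.  -17.  107.    0.   91. -126.]
pot px 283.7 247.4 d 26.3 at [429.6  29.4  70. ]
```

>>> {"method": "drive_tool", "body": {"steps": [-2,0,0,0,0,-0.3,0,0,0,45,0,0,0,0,0,0,45,0,0,0,0,0,0,45,0,0,0,0,0,0,25,0,0,0,0,0,0,0,0,0,0,0,0,0,0,0,0,0,255,0,0,0,0,0,0,255]}}

```text
time: 43.75
position: [368.5, -258.5, 91.1]
tcp_rot: [0.043, 0.999, -0.001, 0.001]
contact_force: [0.7, 0.3, -0.8]
grip_width: 51.6
finger_force: 0.0
```

>>> {"method": "drive_tool", "body": {"steps": [0,0,0,0,0,0,255,0,0,0,0,0,0,255,0,0,0,0,0,0,255,0,0,0,0,0,0,255,0,0,0,0,0,0,255]}}

```text
time: 44.38
position: [368.0, -257.8, 90.0]
tcp_rot: [0.043, 0.999, -0.0, 0.001]
contact_force: [0.9, 1.6, 5.5]
grip_width: 21.2
finger_force: 39.1
```

>>> {"method": "drive_tool", "body": {"steps": [0,0,-20,0,0,0,255,0,0,-40,0,0,0,255,0,0,-40,0,0,0,255,0,0,-40,0,0,0,255,0,0,0,0,0,10,255,0,0,0,0,0,10,255,0,0,0,0,0,10,255,0,0,0,0,0,10,255]}}

```text
time: 45.38
position: [367.2, -257.5, 228.9]
tcp_rot: [0.385, 0.923, -0.0, -0.0]
contact_force: [0.6, -0.1, -0.4]
grip_width: 21.0
finger_force: 39.6
```

>>> {"method": "drive_tool", "body": {"steps": [0,0,0,0,0,10,255,0,0,0,0,0,10,255,0,0,0,0,0,10,255,0,0,0,0,0,10,255,0,0,0,0,0,10,255,0,0,0,0,0,0,255,0,0,0,0,0,0,255]}}

```text
time: 46.25
position: [367.3, -257.5, 229.1]
tcp_rot: [0.735, 0.678, -0.0, -0.0]
contact_force: [-0.3, 0.3, -1.4]
grip_width: 21.1
finger_force: 39.6
```

Run:
```python
from h import *
pot(snap("top","t14"))
s=robot.read_state(); print(s["position"])
to(429.6,29.4,s["position"][2],-95.3)
```

```text
pot px 283.5 247.5 d 26.0 at [429.3  30.   70. ]
[ 367.38659567 -257.51997102  229.13709722]
d [291.1  38.4   0. ] r [-0.  -0.   0.6] n 6
```

>>> {"method": "drive_tool", "body": {"steps": [0,40,0,0,0,0.6,255,48,0,0,0,0,0,255,48,0,0,0,0,0,255,48,0,0,0,0,0,255,48,0,0,0,0,0,255,48,0,0,0,0,0,255,51,-2,0,0,0,0,255,0,0,0,0,0,0,255]}}

```text
time: 47.3
position: [433.2, 31.9, 229.3]
tcp_rot: [0.738, 0.675, 0.0, -0.0]
contact_force: [-0.5, -0.6, -0.2]
grip_width: 21.1
finger_force: 39.7
```

>>> {"method": "drive_tool", "body": {"steps": [0,0,0,0,0,0,255,0,0,45,0,0,0,255,0,0,40,0,0,0,255,0,0,40,0,0,0,255,0,0,0,0,0,0,255,0,0,0,0,0,0,255]}}

```text
time: 48.05
position: [434.2, 28.0, 105.9]
tcp_rot: [0.741, 0.672, 0.0, 0.001]
contact_force: [0.0, -0.4, -1.1]
grip_width: 21.0
finger_force: 39.7
```

>>> {"method": "drive_tool", "body": {"steps": [0,0,0,0,0,0,255,0,0,-40,0,0,0,255,0,0,-40,0,0,0,255,0,0,-45,0,0,0,255,0,0,0,0,0,0,255,0,0,0,0,0,0,255]}}

```text
time: 48.8
position: [433.6, 28.8, 229.9]
tcp_rot: [0.74, 0.672, 0.001, 0.001]
contact_force: [0.3, -0.8, -0.9]
grip_width: 20.9
finger_force: 39.7
```

Run:
```python
from h import *
to(609,4.5,215,-95.3)
```

```text
d [ -7.4 176.9  15.2] r [ 0.1 -0.  -0.2] n 4
```

>>> {"method": "drive_tool", "body": {"steps": [-1,44,0,0,0,0,255,-2,45,0,0,0,0,255,-2,45,0,0,0,0,255,-2,44,0,0,0,0,255,0,0,14,0,0,0,255,0,0,0,0,0,0,255,0,0,0,0,0,0,255,0,0,0,0,0,0,255]}}

```text
time: 49.8
position: [609.6, 4.9, 216.3]
tcp_rot: [0.74, 0.672, 0.001, 0.001]
contact_force: [1.0, 0.5, -0.3]
grip_width: 20.6
finger_force: 39.8
```

Run:
```python
from h import *
to(609.2,4.4,215,-95.3); p=robot.read_state()["position"]
im=snap("scene","s15")
t=p-[0,0,82]; q=proj("scene",t); print("pred tip",q,"port2",proj("scene",(608,3.5,120)))
hsv=cv2.cvtColor(im,cv2.COLOR_BGR2HSV); x,y=int(q[0]),int(q[1])
for r in range(y-6,y+5,1):
    row=hsv[r,x-9:x+10]; g=(row[:,1]<90)&(row[:,2]<190); print(r,"".join("#" if a else "." for a in g))
```

```text
d [-0.6 -0.3  1.3] r [ 0.1 -0.  -0.2] n 1
pred tip [283.93522982 236.02402553] port2 [283.44080799 239.47090635]
230 .......######......
231 .........#####.....
232 ..........####.....
233 ..........###......
234 .........####......
235 .........###.......
236 .........###.......
237 ...................
238 ...................
239 ...................
240 .........###.......
```

>>> {"method": "drive_tool", "body": {"steps": [0,0,7,0,0,0,255,0,0,7,0,0,0,255,0,0,6,0,0,0,255,0,0,6,0,0,0,255,0,0,0,0,0,0,255]}}

```text
time: 50.48
position: [609.3, 4.8, 188.3]
tcp_rot: [0.74, 0.672, -0.001, -0.001]
contact_force: [0.3, -0.7, -1.1]
grip_width: 21.1
finger_force: 39.8
```

>>> {"method": "drive_tool", "body": {"steps": [0,0,15,0,0,0,255,0,0,15,0,0,0,255,0,0,13,0,0,0,255,0,0,8,0,0,0,255,0,0,2,0,0,0,255,0,0,2,0,0,0,255,0,0,1,0,0,0,255,0,0,0,0,0,0,255]}}

```text
time: 51.48
position: [610.0, 4.8, 133.7]
tcp_rot: [0.74, 0.672, 0.0, 0.0]
contact_force: [-0.6, 0.3, -0.5]
grip_width: 21.3
finger_force: 39.8
```

>>> {"method": "drive_tool", "body": {"steps": [0,0,1,0,0,0,255,0,0,1,0,0,0,255,0,0,0,0,0,0,255,0,0,0,0,0,0,255]}}

```text
time: 51.98
position: [609.9, 4.8, 131.6]
tcp_rot: [0.74, 0.672, 0.0, 0.0]
contact_force: [-1.0, 1.0, 1.7]
grip_width: 21.0
finger_force: 40.1
```

>>> {"method": "drive_tool", "body": {"steps": [0,0,1,0,0,0,255,0,0,1,0,0,0,255,0,0,0,0,0,0,255]}}

```text
time: 52.35
position: [610.1, 4.8, 131.5]
tcp_rot: [0.74, 0.672, 0.0, 0.0]
contact_force: [-6.4, 0.9, 15.1]
grip_width: 21.1
finger_force: 41.4
```

>>> {"method": "drive_tool", "body": {"steps": [0,0,-0.5,0,0,0,120,0,0,0,0,0,0,120,0,0,0,0,0,0,120,0,0,0,0,0,0,120,0,0,-30,0,0,0,120,0,0,-40,0,0,0,120,0,0,-45,0,0,0,120,0,0,0,0,0,0,0]}}

```text
time: 53.35
position: [612.3, 4.6, 250.3]
tcp_rot: [0.74, 0.672, 0.003, 0.003]
contact_force: [-0.1, 0.4, 0.4]
grip_width: 62.1
finger_force: 0.0
```

Run:
```python
from h import *
to(424.0,-263,248,-5.1)
```

```text
d [-284.5 -161.7    0.8] r [  0.4   0.4 -90.4] n 11
```

>>> {"method": "drive_tool", "body": {"steps": [-35,-20,0,0,0,0,0,-36,-20,0,0,0,0,0,-36,-20,0,0,0,0,0,-36,-20,0,0,0,0,0,-36,-20,0,0,0,0,0,-35,-20,0,0,0,0,0,-35,-20,0,0,0,0,0,-35,-20,0,0,0,0,0]}}

```text
time: 54.35
position: [422.1, -263.3, 243.9]
tcp_rot: [0.74, 0.672, -0.0, -0.0]
contact_force: [0.8, -1.1, 0.3]
grip_width: 85.1
finger_force: 0.0
```

>>> {"method": "drive_tool", "body": {"steps": [0,0,0,0,0,-10,0,0,0,0,0,0,-10,0,0,0,0,0,0,-10,0,0,0,0,0,0,-10,0,0,0,0,0,0,-10,0,0,0,0,0,0,-10,0,0,0,0,0,0,-10,0,0,0,0,0,0,-10,0]}}

```text
time: 55.35
position: [422.9, -262.3, 243.8]
tcp_rot: [0.132, 0.991, 0.0, -0.001]
contact_force: [0.2, -0.3, 0.3]
grip_width: 85.3
finger_force: 0.0
```

>>> {"method": "drive_tool", "body": {"steps": [0,0,0,0,0,-10.6,0,0,0,0,0,0,0,0,0,0,0,0,0,0,0]}}

```text
time: 55.72
position: [423.1, -262.4, 244.3]
tcp_rot: [0.045, 0.999, 0.0, -0.0]
contact_force: [-0.0, 0.3, 0.2]
grip_width: 85.1
finger_force: 0.0
```

Run:
```python
from h import *
to(424.2,-262.9,73.5,-5.1)
pot(snap("top","t16"))
```

```text
d [ -1.3  -0.5 170.8] r [ 0.  -0.  -0.1] n 4
pot px 287.2 239.4 d 26.1 at [454.4  17.8  70. ]
```

The pot has been knocked to (454,18). I'll re-measure it after picking D.

>>> {"method": "drive_tool", "body": {"steps": [-0.5,-0.5,45,0,0,0,0,0,0,45,0,0,0,0,0,0,45,0,0,0,0,0,0,36,0,0,0,0,0,0,0,0,0,0,0,0,0,0,0,0,0,0,0,0,0,0,0,0,255,0,0,0,0,0,0,255]}}

```text
time: 56.78
position: [424.7, -263.8, 75.5]
tcp_rot: [0.043, 0.999, -0.001, 0.001]
contact_force: [0.7, 0.3, 0.7]
grip_width: 51.7
finger_force: 0.0
```

>>> {"method": "drive_tool", "body": {"steps": [0,0,0,0,0,0,255,0,0,0,0,0,0,255,0,0,0,0,0,0,255,0,0,0,0,0,0,255,0,0,0,0,0,0,255]}}

```text
time: 57.4
position: [424.0, -263.2, 74.1]
tcp_rot: [0.043, 0.999, -0.0, 0.0]
contact_force: [0.1, 0.6, 5.3]
grip_width: 20.9
finger_force: 39.0
```

>>> {"method": "drive_tool", "body": {"steps": [0,0,-20,0,0,0,255,0,0,-40,0,0,0,255,0,0,-40,0,0,0,255,0,0,-40,0,0,0,255,0,0,0,0,0,10,255,0,0,0,0,0,10,255,0,0,0,0,0,10,255,0,0,0,0,0,10,255]}}

```text
time: 58.4
position: [423.3, -262.8, 213.0]
tcp_rot: [0.385, 0.923, 0.0, -0.001]
contact_force: [-0.2, -0.1, -1.2]
grip_width: 20.7
finger_force: 39.8
```

>>> {"method": "drive_tool", "body": {"steps": [0,0,0,0,0,10,255,0,0,0,0,0,10,255,0,0,0,0,0,10,255,0,0,0,0,0,10,255,0,0,0,0,0,10,255,0,0,0,0,0,0,255,0,0,0,0,0,0,255]}}

```text
time: 59.28
position: [423.5, -262.9, 213.4]
tcp_rot: [0.735, 0.678, -0.0, -0.0]
contact_force: [0.8, 0.1, -0.5]
grip_width: 21.2
finger_force: 39.7
```

Run:
```python
from h import *
im=snap("top","t17"); pot(im); b=snap("scene","s17")
s=robot.read_state(); print(s["position"])
to(454.4,17.8,s["position"][2],-95.3)
cv2.imwrite("pics/c17.png",np.hstack([cv2.resize(im[110:290,220:400],(400,400)),cv2.resize(b[110:290,170:350],(400,400))]))
```

```text
pot px 287.2 239.4 d 26.1 at [454.4  17.8  70. ]
[ 423.62776186 -263.02017513  213.60629422]
d [282.4   7.3   0. ] r [-0.  -0.   0.5] n 6
```

View pics/c17.png

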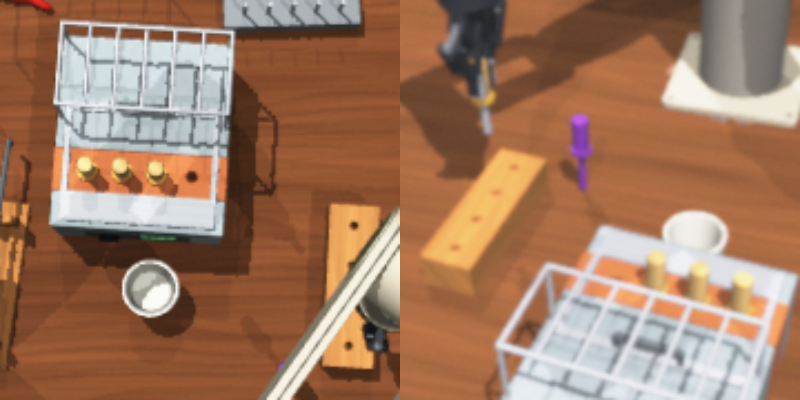

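A, B and C stand in ports 0 to 2, port 3 is free at crop (192,176), and D hangs in the gripper. The pot stands upright at its new place, crop (150,288), which is (454,18).

>>> {"method": "drive_tool", "body": {"steps": [47,2,0,0,0,0.5,255,47,1,0,0,0,0,255,47,1,0,0,0,0,255,47,1,0,0,0,0,255,47,1,0,0,0,0,255,46,0,0,0,0,0,255,0,0,0,0,0,0,255,0,0,0,0,0,0,255]}}

```text
time: 60.38
position: [455.7, 15.9, 213.8]
tcp_rot: [0.739, 0.674, -0.0, 0.0]
contact_force: [-1.0, 0.3, -0.1]
grip_width: 21.2
finger_force: 39.7
```

>>> {"method": "drive_tool", "body": {"steps": [0,0,0,0,0,0,255,0,0,43,0,0,0,255,0,0,40,0,0,0,255,0,0,40,0,0,0,255,0,0,0,0,0,0,255,0,0,0,0,0,0,255]}}

```text
time: 61.12
position: [456.7, 15.5, 92.3]
tcp_rot: [0.74, 0.673, 0.0, 0.001]
contact_force: [0.7, -0.0, -0.4]
grip_width: 20.6
finger_force: 39.8
```

>>> {"method": "drive_tool", "body": {"steps": [0,0,0,0,0,0,255,0,0,-40,0,0,0,255,0,0,-40,0,0,0,255,0,0,-43,0,0,0,255,0,0,0,0,0,0,255,0,0,0,0,0,0,255]}}

```text
time: 61.88
position: [456.1, 16.1, 214.5]
tcp_rot: [0.74, 0.673, 0.001, 0.001]
contact_force: [0.6, -0.2, -1.2]
grip_width: 20.8
finger_force: 39.8
```

Run:
```python
from h import *
to(605,-43.5,199,-95.3)
```

```text
d [-45.3 153.8  15.7] r [ 0.1  0.  -0.1] n 4
```

>>> {"method": "drive_tool", "body": {"steps": [-11,38,0,0,0,0,255,-11,38,0,0,0,0,255,-11,38,0,0,0,0,255,-12,40,0,0,0,0,255,0,0,14,0,0,0,255,0,0,0,0,0,0,255,0,0,0,0,0,0,255,0,0,0,0,0,0,255]}}

```text
time: 62.88
position: [604.6, -42.8, 200.6]
tcp_rot: [0.74, 0.673, 0.0, 0.0]
contact_force: [-0.2, 0.7, -0.1]
grip_width: 20.9
finger_force: 39.8
```

Run:
```python
from h import *
to(605,-43.3,199,-95.3); p=robot.read_state()["position"]
im=snap("scene","s18")
q=proj("scene",p-[0,0,66]); print("pred tip",q,"port3",proj("scene",(603.8,-44.4,120)))
hsv=cv2.cvtColor(im,cv2.COLOR_BGR2HSV); x,y=int(q[0]),int(q[1])
for r in range(y-6,y+7,1):
    row=hsv[r,x-9:x+10]; g=(row[:,1]<90)&(row[:,2]<190); print(r,"".join("#" if a else "." for a in g))
```

```text
d [-0.5  0.4  1.6] r [ 0.1  0.  -0.1] n 1
pred tip [265.62187969 230.94274651] port3 [265.18406664 234.67707352]
224 ############.......
225 ############.......
226 #####...#####......
227 ####....#####......
228 ###.....####.......
229 ........####.......
230 ........####.......
231 .........##........
232 ...................
233 ...................
234 ...................
235 .........##........
236 ............#......
```

>>> {"method": "drive_tool", "body": {"steps": [-0.3,0.3,7,0,0,0,255,0,0,7,0,0,0,255,0,0,6,0,0,0,255,0,0,6,0,0,0,255,0,0,0,0,0,0,255]}}

```text
time: 63.55
position: [604.6, -43.4, 172.8]
tcp_rot: [0.74, 0.673, -0.0, -0.001]
contact_force: [0.4, -0.6, -0.9]
grip_width: 21.0
finger_force: 39.8
```

>>> {"method": "drive_tool", "body": {"steps": [0,0,12,0,0,0,255,0,0,12,0,0,0,255,0,0,10,0,0,0,255,0,0,3,0,0,0,255,0,0,2,0,0,0,255,0,0,1.5,0,0,0,255,0,0,1,0,0,0,255,0,0,0,0,0,0,255]}}

```text
time: 64.55
position: [605.4, -43.5, 132.7]
tcp_rot: [0.74, 0.673, 0.0, 0.0]
contact_force: [-0.4, -0.7, -0.9]
grip_width: 21.2
finger_force: 40.1
```

>>> {"method": "drive_tool", "body": {"steps": [0,0,1,0,0,0,255,0,0,0,0,0,0,255,0,0,0,0,0,0,255]}}

```text
time: 64.92
position: [605.4, -43.5, 132.6]
tcp_rot: [0.74, 0.673, 0.0, 0.0]
contact_force: [-4.2, 0.8, 6.4]
grip_width: 20.8
finger_force: 40.7
```

>>> {"method": "drive_tool", "body": {"steps": [0,0,1,0,0,0,255,0,0,0,0,0,0,255]}}

```text
time: 65.18
position: [605.6, -43.5, 132.6]
tcp_rot: [0.74, 0.673, 0.0, 0.001]
contact_force: [-7.2, 1.5, 13.5]
grip_width: 21.4
finger_force: 41.3
```

>>> {"method": "drive_tool", "body": {"steps": [0,0,-0.5,0,0,0,120,0,0,0,0,0,0,120,0,0,0,0,0,0,120,0,0,0,0,0,0,120,0,0,-30,0,0,0,120,0,0,-40,0,0,0,120,0,0,-45,0,0,0,120,0,0,0,0,0,0,120]}}

```text
time: 66.18
position: [607.6, -43.9, 251.3]
tcp_rot: [0.74, 0.673, 0.003, 0.003]
contact_force: [-0.1, 0.2, 0.1]
grip_width: 45.0
finger_force: 0.0
```

>>> {"method": "drive_tool", "body": {"steps": [-40,-20,0,0,0,0,120,-40,-20,0,0,0,0,120,-40,-20,0,0,0,0,120,-40,-20,0,0,0,0,120,-40,-20,0,0,0,0,120,-40,-20,0,0,0,0,120,-20,-10,0,0,0,0,120,0,0,0,0,0,0,120]}}

```text
time: 67.18
position: [450.0, -291.0, 244.7]
tcp_rot: [0.741, 0.672, -0.0, -0.001]
contact_force: [0.1, -0.2, 0.2]
grip_width: 44.6
finger_force: 0.0
```

Run:
```python
from h import *
im=snap("top","t20"); pot(im)
# handle tops at z=175 in top view: pale-yellow blobs on the strip; and rod compared with the first picture
hsv=cv2.cvtColor(im,cv2.COLOR_BGR2HSV)[165:200,240:330]; m=((hsv[...,0]>18)&(hsv[...,0]<35)&(hsv[...,2]>190)&(hsv[...,1]<160)).astype(np.uint8)
n,l,s,c=cv2.connectedComponentsWithStats(m)
for i in range(1,n):
    if s[i,4]>8: print(plane("top",c[i]+[240,165],175).round(1),s[i,4])
a=cv2.imread("pics/top0.png").astype(int); d=np.abs(a-im).max(2)
print("rod region changed px",(d[165:280,195:238]>60).sum(),"brick",(d[180:235,130:175]>60).sum(),"hammer",(d[145:235,418:462]>60).sum())
# shutter plate front edge now: bright rows down the kiln's middle
print([(r,im[r,300].tolist()) for r in range(192,216,3)])
```

```text
pot px 287.2 239.4 d 26.1 at [454.4  17.8  70. ]
[615.3 100.  175. ] 37
[612.2  51.7 175. ] 35
[607.4   5.2 175. ] 34
[603.  -44.3 175. ] 39
rod region changed px 6 brick 0 hammer 1151
[(192, [78, 132, 227]), (195, [73, 122, 215]), (198, [130, 156, 222]), (201, [224, 220, 216]), (204, [228, 223, 219]), (207, [226, 222, 218]), (210, [227, 222, 218]), (213, [192, 188, 175])]
```

Run:
```python
from h import *
b=snap("scene","s20").astype(int); a=cv2.imread("pics/scene0.png").astype(int); t=cv2.imread("pics/t7.png").astype(int); t0=cv2.imread("pics/top0.png").astype(int)
d=np.abs(a-b).max(2); print("hammer scene",(d[195:275,80:140]>60).sum(),"purple",(d[155:200,243:260]>60).sum())
c=cv2.imread("pics/s17.png").astype(int); print("s17 hammer",(np.abs(a-c).max(2)[195:275,80:140]>60).sum())
print(robot.finish_job())
```

```text
hammer scene 0 purple 0
s17 hammer 0
the job is handed in; nothing more can be done
None
```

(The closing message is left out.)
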